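# Shut the tilt-out bin under its gravity catch

## Task

Swing the tilt-out bin under the shelf's top board shut, so that the bin's own rim lifts the steel gravity catch and the catch drops down in front of the rim; do not touch the catch yourself, and do not ram the bin against its buffers. Then prove the catch with a steady outward tug of about 10 N on the bin's pull, held for half a second and never jerked, and let go. Leave everything else where it stands.

Things in the scene. Friction and masses are not known exactly. Their poses are not given: they have to be found in the camera images.
- shelf: Bamboo shelf unit, 240 mm deep, 480 mm wide, 220 mm high, fixed. Origin: centre of its underside, on the table. Axes: -x is its front (where the bin tilts out), y along its width, z up. Top board: upper face 220 mm up, 16 mm thick, front edge at x = -120 mm.
- bin (a joint): Tilt of the white plastic bin (rad) about its trunnions. 0 = panel upright; grows as the top of the panel swings out to the front; 0.62 = fully open. Shut against the buffers it reads 0.00 to 0.01, shut and leaning on the dropped catch 0.02 to 0.06: both are hand-adjusted. Bin 0.3 to 0.5 kg; stiff trunnions (0.15 N m, over 1 N at the pull): it stays where it is left.
- trunnions (a point): Middle of the bin's level tilt axis, which runs along the shelf's y; at x = -124, y = -95, z = 72 mm in the shelf frame.
- pull (a point): Middle of the bin's pull: an aluminium bar, 10 mm thick, 100 mm long along the shelf's y, on two end posts. Its middle line is 37 mm out from the panel's outer face (32 mm free room behind it) and 33 mm below the top of the rim, square to the panel. Shut, it is at x = -169, y = -130, z = 202 mm in the shelf frame; it swings with the bin. The catch's middle is 120 mm away along y.
- rim: Rolled upper rim of the bin's front panel, a 10 mm thick bead 236 mm long. Origin: middle of the bead; when shut at x = -128, y = -95, z = 230 mm in the shelf frame, 158 mm from the tilt axis. The panel below it is 236 mm wide, 8 mm thick; shut, its outer face is at x = -132 mm.
- buffers: Two rubber screw buffers (12 mm across) on the front edge of the top board, 190 mm apart, which the shut panel meets. They stand out 4 to 5.5 mm, as they were screwed, and give about 1 mm. Meant for less than 15 N. Origin: on the board edge midway between them, at x = -120, y = -95, z = 212 mm in the shelf frame.
- catch (a joint): Angle of the catch about its pin (rad): 0 = down, grows as its nose is lifted, at most 0.9; it falls back by its own weight. The passing rim lifts it about 0.2. Should bear no more than 15 N.
- bracket: Slotted steel plate of the catch with all it carries. Origin: on the top board at shelf x = -71, y = -10, z = 220 mm. The catch is a bent steel strap, 34 mm wide, 115 mm long, on a pin 10 mm up; its nose hangs down to z = 221 mm, 67 to 74 mm in front of that origin (slots: hand-adjusted), with a ramp outside which the rim runs under. It drops in front of the rim 1.5 to 9.5 mm before the buffers.
- hide: Orange plastic reptile hide, an arched half-dome 130 x 110 x 58 mm, on the top board. Origin: middle of its underside.
- spray: Clear glass spray bottle, empty, 70 mm across, 182 mm tall, black spray head, standing on the top board. Origin: centre of its underside.
- tray: Round aluminium feeding tray, 98 mm across, 16 mm high, on the top board behind the bin. Origin: centre of its underside.
- tweezers: Chrome tweezers, 175 x 18 x 12 mm, lying on the table in front of the shelf. Origin: underside, near the middle.
- tweezers_small: Second chrome tweezers of the set, the same size, lying beside the first. Origin: underside, near the middle.
- tub: Clear lidded tub, 76 mm across, 75 mm high, on the lower board in the open bay beside the bin. Origin: centre of its underside.
- dish: Terracotta water dish, 96 mm across, 30 mm high, on the table. Origin: centre of its underside.
- meter: Black box-shaped temperature meter, 62 x 18 x 46 mm, standing at the back of the top board. Origin: centre of its underside.

How it is judged:
By the outcome, as a careful person would: the job done as asked, in the order asked, and still so for the second after the job is handed in, with the robot touching nothing.
It also fails if it takes over 59 s, if anything falls off the work surface, if the arm or the gripper's body presses on something with over 40 N, if the wrist force passes 120 N, or if a joint passes its speed limit or range.

## Robot

A 6-joint arm with a two-finger parallel gripper is mounted at the origin on the work surface. World frame = base frame: x ahead of the robot, y to its left, z up, the work surface at z = 0. Lengths are in m, angles in rad, forces in N, time in s.
With the tool pointing down it reaches from about 0.35 to 0.975 m from the base axis. Payload 4.9 kg.
Tool frame: the origin (TCP) lies between the finger pads; the fingertips stand 22 mm ahead of it and the grasp point (between the pads) lies 3 mm ahead of it; z points along the fingers, y is the line along which they close (so a half turn about z gives the same grasp; the last joint's range is limited). The gripper opens to 85 mm and grips with 20 to 120 N. Pads are 22 mm wide; open, the fingers measure 114 mm over their backs; the gripper's body (76 mm by 85 mm) begins 54 mm behind the grasp point. The pads swing forward as they close: fully open they stand 13 mm farther back than shut.
Start: joints at [-1.249, 0.053, 1.613, -0, 1.476, -0.119], TCP at [0.267, -0.565, 0.253] pointing down, gripper open.
Joint ranges: [-3.01, 3.01], [-1.01, 2.22], [0.06, 2.58], [-1.02, 4.17], [0.09, 2.62], [-3.14, 3.14]. Speed limits (rad/s): [2.57, 2.57, 3.14, 3.14, 3.14, 3.14].

## Interface

Orientations are given as a unit quaternion [w, x, y, z].
In Python, from plant import state, grab_frame, get_calibration, job_done, recognise, regions_of gives the robot as it stands.
- The arm moves only by the tool apply_moves, never from a script. Its argument "targets" is a list of rows, each an object with "translation": the shift along the tool's x, y, z normalised to -1 to 1, where 1 is 100 mm, a list of three; "twist": the turn about the tool's z normalised to -1 to 1, where 1 is 0.1 rad; "hand": the opening, from 0 (shut) to 1 (fully open). A call has 1 to 8 rows; each row shifts and turns the commanded pose from where the row before left it, along the tool's axes as they then stand; what a row does not reach is not made up. A row lasts 1/10 s, in which the tool goes at most 50 mm and 8.59 degrees, less where a joint would pass 70% of its speed; a pose out of reach is approached as far as the arm can. A call with a number of a shift or a turn outside -1 to 1 is refused whole. A call with a gripper value outside its range is refused whole. The fingers move at their own pace and stop on an object; the grip force is fixed at half the most. Time passes only in rows, so rows that do not move let the fingers close. It gives the time, the measured TCP pose, the force, the opening and the grip force at its end, in the units of the state.
- state(): the state, without advancing time (a new reading comes with each control period).
- grab_frame(name): name is "side" or "top"; returns the picture (400x640x3 uint8, red, green, blue); there is no depth.
- get_calibration(name): a dict with "camera_matrix" (3x3 intrinsics, pixels), "pose" (4x4, takes a point from camera to world coordinates). Camera axes: x right, y up, looking along -z (the intrinsics and any distortion apply to the point x, -y, -z); pixel columns grow to the right and rows downward; lengths in m; the calibration is good to about 2 mm. A picture is of the moment at which its call begins. get_calibration takes no time and is no camera call.
- job_done(): hands the job in; it is judged then, once.
Trained networks look in the newest picture that a camera, given by its name, has taken for a name from the list of things; names that differ only in an ending like _2 or _b are one class to them, and where a whole thing is asked for, a point or a joint stands for the part that bears it (a point fixed in the world has none). Each returns a list of dicts, best first, with "score" (0 to 1); they miss things now and then, are a little off and sometimes report something else, mostly with a low value. They report only what shows in the picture. A call takes as long as a camera call.
- recognise(camera, query): "point" ([x, y, z] in m, in world coordinates, good to about 4 mm: the middle of the surface that is visible of it).
- regions_of(camera, query): "pixels" (400x640 bool, what is visible of it).
The state is a dict: "time": time; "joint_pos": joint angles; "joint_vel": joint speeds; "joint_efforts": joint torques, N m; "tool_pos": TCP position; "tool_rot": TCP orientation; "contact_force": force on the tool from outside, world axes, zero at the start; "ft_torque": the same for the moment, N m; "gripper_width": opening from 0.0 (shut) to 1.0 (fully open); "grasp_force": force on a finger pad.
Only numpy, scipy, OpenCV 4.12 (cv2) and the standard library are available. Lean on these libraries where they do the work, as an engineer would, in place of code of your own. Each camera call takes 0.05 s, during which the arm holds its last target. There are 200 camera calls.

## Working session

There is one attempt and no reset: what is moved stays moved. The work goes in short steps, Python scripts to look and compute and a tool call to move; the robot and the scene stay as the last step left them, time stands still between calls to the robot, and variables do not carry over. Pictures are saved under pics/ and viewed, at most 11 in all, crops included, and the job is handed in when it is done.

Besides the shell and the picture viewer there is one more tool, called after ">>>" as name(argument=value, ...), one argument or row to a line, values as JSON. apply_moves: Moves the arm, as the interface text tells. Its arguments: {"type":"object","properties":{"targets":{"type":"array"}},"required":["targets"]}

```bash
mkdir -p pics
python3 - <<'E'
from plant import *
import cv2,numpy as np
s=state();print(s)
for c in("side","top"):
    im=grab_frame(c);cv2.imwrite(f"pics/{c}0.png",im[:,:,::-1])
    k=get_calibration(c);print(c,np.round(k["camera_matrix"],1).tolist(),np.round(k["pose"],3).tolist())
    for q in("shelf","bin","pull","rim","buffers","bracket","catch","hide","spray","tray","tub"):
        try:print(q,[(np.round(d["point"],3).tolist(),round(d["score"],2)) for d in recognise(c,q)[:2]])
        except Exception as e:print(q,e)
E
```

```text
{'time': 0.0, 'joint_pos': array([-1.24899219e+00,  5.33097254e-02,  1.61432150e+00, -1.93298096e-05,
        1.47601471e+00, -1.19001880e-01]), 'joint_vel': array([ 2.74647808e-04, -8.15751330e-05, -2.44160029e-04,  8.54731136e-04,
        1.32009061e-04,  1.19603848e-03]), 'joint_efforts': array([ 1.96744768e-03, -3.93663061e+01, -3.70178103e+01, -1.74291796e-05,
        6.93736816e-03,  5.70820660e-06]), 'tool_pos': array([ 0.26647334, -0.56468964,  0.25207578]), 'tool_rot': array([-1.02039060e-03,  9.75808706e-01,  2.18623685e-01, -1.13495103e-04]), 'contact_force': array([0.62089576, 0.27749885, 0.30984418]), 'ft_torque': array([ 0.03173849, -0.03891785, -0.02010686]), 'grasp_force': 0.0, 'gripper_width': 1.0018841711571465}
side [[384.5, 0.0, 322.9], [0.0, 384.5, 203.3], [0.0, 0.0, 1.0]] [[-0.779, -0.456, 0.43, 0.962], [0.627, -0.573, 0.528, 0.498], [0.006, 0.681, 0.732, 0.909], [0.0, 0.0, 0.0, 1.0]]
shelf [([0.538, -0.194, 0.215], 0.77)]
bin [([0.526, -0.092, 0.163], 0.62)]
pull [([0.52, -0.088, 0.16], 0.77)]
rim [([0.556, -0.056, 0.218], 0.56)]
buffers []
bracket [([0.57, -0.
[... 174 characters left out ...]
.364, -0.233, 0.222], 0.89)]
tub [([0.606, -0.326, 0.076], 0.54), ([0.648, -0.261, 0.322], 0.23)]
top [[400.4, 0.0, 317.7], [0.0, 400.4, 200.8], [0.0, 0.0, 1.0]] [[-0.019, 0.983, -0.183, 0.336], [-1.0, -0.016, 0.021, -0.033], [0.018, 0.183, 0.983, 1.266], [0.0, 0.0, 0.0, 1.0]]
shelf [([0.49, -0.189, 0.219], 0.83), ([0.431, 0.254, 0.011], 0.66)]
bin [([0.526, -0.06, 0.166], 0.65)]
pull [([0.526, -0.067, 0.167], 0.94)]
rim [([0.557, -0.052, 0.216], 0.84)]
buffers []
bracket [([0.558, -0.179, 0.246], 0.81), ([0.485, -0.356, 0.26], 0.55)]
catch [([0.574, -0.162, 0.242], 0.74)]
hide [([0.596, -0.403, 0.266], 0.87)]
spray [([0.625, -0.27, 0.342], 0.73)]
tray [([0.371, -0.231, 0.227], 0.98)]
tub []
```

View pics/side0.png

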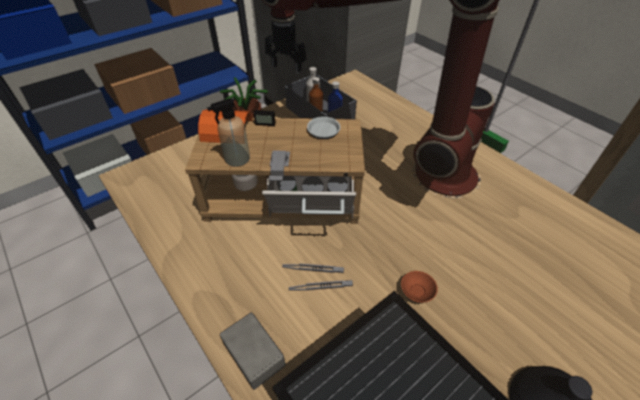

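View pics/top0.png

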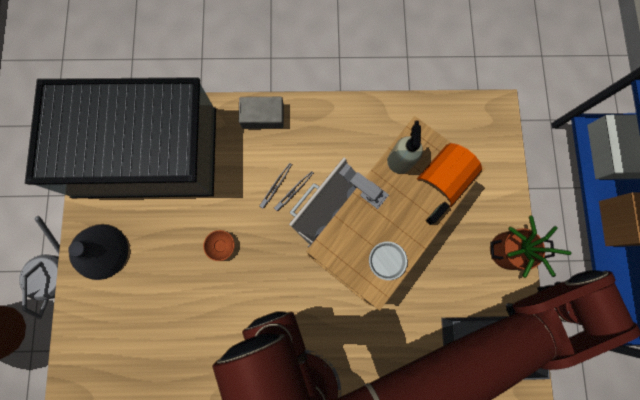

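The side view shows the bin tilted out (pull about (323,210), catch about (279,160)). In the top view the shelf front faces up-left, with board corners near (420,120), (482,185), (383,305) and (308,252). Next I fit the shelf pose.

```bash
cat > h.py <<'E'
import numpy as np,cv2
from plant import *
def proj(c,P):
    k=get_calibration(c);T=np.linalg.inv(k["pose"]);P=np.atleast_2d(P)
    q=P@T[:3,:3].T+T[:3,3];q=q*[1,-1,-1];u=q@np.array(k["camera_matrix"]).T
    return u[:,:2]/u[:,2:]
def ray(c,uv,z):
    k=get_calibration(c);uv=np.atleast_2d(uv)
    d=np.c_[uv,np.ones(len(uv))]@np.linalg.inv(k["camera_matrix"]).T*[1,-1,-1]
    d=d@k["pose"][:3,:3].T;o=k["pose"][:3,3];return o+d*((z-o[2])/d[:,2])[:,None]
def S(p,P):  # shelf->world, p=(x,y,yaw)
    c,s=np.cos(p[2]),np.sin(p[2]);P=np.atleast_2d(np.array(P,float))
    return np.c_[p[0]+c*P[:,0]-s*P[:,1],p[1]+s*P[:,0]+c*P[:,1],P[:,2]]
def binpt(p,t,x,y,z): # bin point given at shut, at tilt t
    dx,dz=x+.124,z-.072
    return S(p,[[-.124+dx*np.cos(t)-dz*np.sin(t),y,.072+dz*np.cos(t)+dx*np.sin(t)]])
E
python3 - <<'E'
from h import *
from scipy.optimize import minimize,least_squares
# initial: top corners
W=ray("top",[[420,120],[482,185],[383,305],[308,252]],.22);print(W.round(3).tolist())
c=W.mean(0);f0=np.array([.6,.8]);
L=[[-.12,.24,.22],[.12,.24,.22],[.12,-.24,.22],[-.12,-.24,.22]]
r=least_squares(lambda p:(S(p,L)-W)[:,:2].ravel(),[c[0],c[1],np.arctan2(-.8,-.6)]);p=r.x;print(p,r.fun.round(3))
# refine: maximise gradient along board top edges in both views
G={}
for cam in("top","side"):
    g=cv2.GaussianBlur(cv2.imread(f"pics/{cam}0.png").astype(np.float32),(0,0),1.2)
    G[cam]=np.sqrt(sum(cv2.Sobel(g,cv2.CV_32F,a,b)**2 for a,b in((1,0),(0,1))).max(2))
t=np.linspace(.02,.98,80)
E=[np.outer(1-t,L[i])+np.outer(t,L[(i+1)%4]) for i in range(4)]
def cost(p):
    s=0
    for cam in G:
        for i,e in enumerate(E):
            u=proj(cam,S(p,e)).astype(np.float32)
            s-=np.minimum(cv2.remap(G[cam],u[:,0],u[:,1],1),80).sum()
    return s
best=min((minimize(cost,p+np.random.default_rng(i).normal(0,1,3)*[.008,.008,.03],method="Nelder-Mead",options=dict(xatol=1e-5,initial_simplex=None)) for i in range(30)),key=lambda r:r.fun)
p=best.x;print("fit",p,best.fun,cost(r.x))
np.save("p.npy",p)
f=-np.array([np.cos(p[2]),np.sin(p[2])]);print("front",f)
for n,l in(("catch bracket",[-.071,-.01,.22]),("pull shut",[-.169,-.13,.202]),("rim shut",[-.128,-.095,.23])):print(n,S(p,[l]).round(3))
for tt in(.2,.3,.4,.5,.6):print(tt,"pull",binpt(p,tt,-.169,-.13,.202).round(3),"rim",binpt(p,tt,-.128,-.095,.23).round(3))
# overlay, fit bin tilt from pull/rim networks
def tc(t):
    a=binpt(p,t[0],-.169,-.13,.207)[0]-[.526,-.067,.167];b=binpt(p,t[0],-.128,-.095,.235)[0]-[.557,-.052,.216];return np.r_[a,b]
q=least_squares(tc,[.4]);tl=q.x[0];print("tilt",tl,q.fun.round(3))
out=[]
for cam,(x,y) in(("top",(270,100)),("side",(170,80))):
    im=cv2.resize(cv2.imread(f"pics/{cam}0.png")[y:y+220,x:x+220],None,fx=1.8,fy=1.8,interpolation=2)
    def ln(A,B,col):
        u=((proj(cam,np.vstack([A,B]))-[x,y]+.5)*1.8).astype(int);cv2.line(im,tuple(map(int,u[0])),tuple(map(int,u[1])),col,1)
    for i in range(4):ln(S(p,L[i]),S(p,L[(i+1)%4]),(0,255,0))
    ln(binpt(p,tl,-.169,-.18,.202),binpt(p,tl,-.169,-.08,.202),(0,0,255))
    ln(binpt(p,tl,-.128,-.213,.23),binpt(p,tl,-.128,.023,.23),(255,0,0))
    ln(S(p,[[-.071,-.01,.22]]),S(p,[[-.141,-.01,.221]]),(255,0,255))
    out.append(im)
cv2.imwrite("pics/ov.png",np.hstack(out))
E
```

```text
[[0.755, -0.344, 0.22], [0.567, -0.5, 0.22], [0.259, -0.217, 0.22], [0.396, -0.028, 0.22]]
[ 0.49442237 -0.27205821 -2.30799284] [-0.002 -0.001  0.024 -0.022 -0.023  0.017  0.001  0.006]Traceback (most recent call last):
  File "<stdin>", line 22, in <module>
  File "<stdin>", line 22, in <genexpr>
    res = _minimize_neldermead(fun, x0, args, callback, bounds=bounds,
                               **options)
    fxr = func(xr)
    fx = function(np.copy(x), *(wrapper_args + args))
  File "<stdin>", line 19, in cost
  File "h.py", line 4, in proj
    k=get_calibration(c);T=np.linalg.inv(k["pose"]);P=np.atleast_2d(P)
ValueError: time passes only in moves, steps and waits
```

```bash
sed -i 's/^from plant import \*/from plant import *\nimport functools\ncal=functools.lru_cache(None)(lambda c:get_calibration(c))/; s/k=get_calibration(c)/k=cal(c)/' h.py
cat > fit.py <<'E'
from h import *
from scipy.optimize import minimize,least_squares
p0=np.array([.494,-.272,-2.308])
L=[[-.12,.24,.22],[.12,.24,.22],[.12,-.24,.22],[-.12,-.24,.22]]
G={}
for cam in("top","side"):
    g=cv2.GaussianBlur(cv2.imread(f"pics/{cam}0.png").astype(np.float32),(0,0),1.5)
    G[cam]=np.sqrt((cv2.Sobel(g,cv2.CV_32F,1,0)**2+cv2.Sobel(g,cv2.CV_32F,0,1)**2).max(2))
t=np.linspace(.02,.98,80)
E=[np.outer(1-t,L[i])+np.outer(t,L[(i+1)%4]) for i in range(4)]
def cost(p):
    s=0
    for cam in G:
        for e in E:
            u=proj(cam,S(p,e)).astype(np.float32)
            s-=np.minimum(cv2.remap(G[cam],u[:,0],u[:,1],1),80).sum()
    return s
rs=sorted((minimize(cost,p0+np.random.default_rng(i).normal(0,1,3)*[.01,.01,.05],method="Nelder-Mead") for i in range(40)),key=lambda r:r.fun)
for r in rs[:6]:print(r.x.round(4),r.fun)
p=rs[0].x;np.save("p.npy",p)
print("front",-np.cos(p[2]),-np.sin(p[2]))
for n,l in(("bracket",[-.071,-.01,.22]),("pull shut",[-.169,-.13,.202]),("rim shut",[-.128,-.095,.23])):print(n,S(p,[l]).round(3))
def tc(t):
    a=binpt(p,t[0],-.169,-.13,.205)[0]-[.526,-.067,.167];b=binpt(p,t[0],-.128,-.095,.233)[0]-[.557,-.052,.216];return np.r_[a,b]
q=least_squares(tc,[.4]);tl=q.x[0];print("tilt",tl,q.fun.round(3),binpt(p,tl,-.169,-.13,.202))
out=[]
for cam,(x,y) in(("top",(270,100)),("side",(170,80))):
    im=cv2.resize(cv2.imread(f"pics/{cam}0.png")[y:y+220,x:x+220],None,fx=1.8,fy=1.8,interpolation=2)
    def ln(A,B,col):
        u=((proj(cam,np.vstack([A,B]))-[x,y]+.5)*1.8).astype(int);cv2.line(im,tuple(map(int,u[0])),tuple(map(int,u[1])),col,1)
    for i in range(4):ln(S(p,L[i]),S(p,L[(i+1)%4]),(0,255,0))
    ln(binpt(p,tl,-.169,-.18,.202),binpt(p,tl,-.169,-.08,.202),(0,0,255))
    ln(binpt(p,tl,-.128,-.213,.23),binpt(p,tl,-.128,.023,.23),(255,0,0))
    ln(S(p,[[-.071,-.01,.22]]),S(p,[[-.141,-.01,.221]]),(255,0,255))
    out.append(im)
cv2.imwrite("pics/ov.png",np.hstack(out))
E
python3 fit.py
```

```text
[ 0.503  -0.2647 -2.2684] -40361.9375
[ 0.5028 -0.2649 -2.2673] -40360.25390625
[ 0.503  -0.2648 -2.2681] -40359.68359375
[ 0.5026 -0.2652 -2.267 ] -40359.3984375
[ 0.5026 -0.2652 -2.2676] -40359.1796875
[ 0.5024 -0.2654 -2.2674] -40358.171875
front 0.6423838618979132 0.7663830465068514
bracket [[ 0.541 -0.204  0.22 ]]
pull shut [[ 0.512 -0.052  0.202]]
rim shut [[ 0.512 -0.106  0.23 ]]
tilt 0.3208625763858218 [ 0.011  0.046  0.017 -0.012 -0.015  0.008] [[ 0.53679587 -0.02199035  0.18117295]]
```

View pics/ov.png

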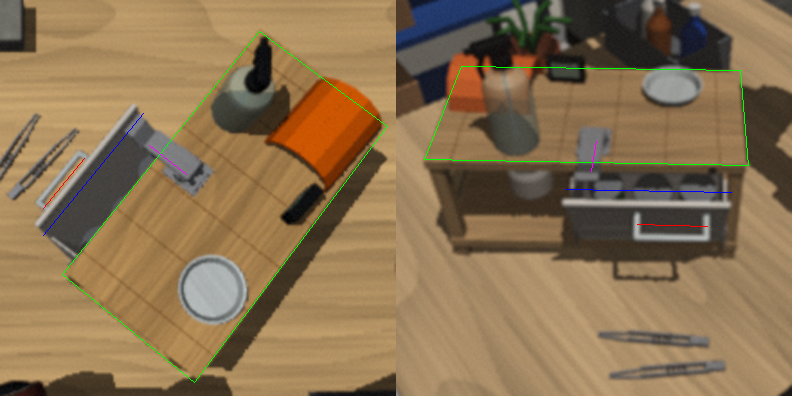

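The shelf fit is tight in both views. The drawn tilt (blue rim, red pull) is too small: the true rim ends are near (137,107) and (38,224) in the overlay's top view, so I refit the tilt on the seen lines.

Run:
```python
from h import *
from scipy.optimize import least_squares
p=np.load("p.npy")
ob={"top":[((137,107),(.023,-.128,.233)),((38,224),(-.213,-.128,.233)),((87,154),(-.08,-.169,.205)),((42,205),(-.18,-.169,.205))],
"side":[((563,203),(.023,-.128,.232)),((728,206),(-.213,-.128,.232)),((634,238),(-.08,-.169,.202)),((709,239),(-.18,-.169,.202))]}
def f(t):
    o=[]
    for c,off,x0 in(("top",(270,100),0),("side",(170,80),396)):
        for (u,v),(y,x,z) in ob[c]:
            o.append((proj(c,binpt(p,t[0],x,y,z))[0]-(np.array([(u-x0)/1.8,v/1.8])+off)))
    return np.ravel(o)
q=least_squares(f,[.5],loss="soft_l1");t=q.x[0];print(t,f(q.x).round(1).reshape(-1,2).tolist())
for tt in (t,.5,.4,.3,.2,.1,.05,0):
  a=binpt(p,tt,-.169,-.13,.202)[0];b=binpt(p,tt,-.128,-.13,.23)[0]
  print(round(tt,3),"pull",a.round(4),"rim",b.round(4),"gap",round(np.hypot(*(b-a)[:2])-.01,4))
```

```text
0.4524200469852656 [[-2.9, -0.8], [-3.1, 1.1], [-5.9, -0.3], [-3.7, -1.2], [0.3, -0.9], [1.8, -0.9], [1.5, -0.8], [-1.3, -0.6]]
0.452 pull [ 0.5455 -0.0116  0.1692] rim [ 0.5297 -0.0304  0.2124] gap 0.0146
0.5 pull [ 0.5484 -0.0081  0.1645] rim [ 0.5339 -0.0254  0.2087] gap 0.0126
0.4 pull [ 0.5422 -0.0156  0.1742] rim [ 0.5249 -0.0362  0.216 ] gap 0.0169
0.3 pull [ 0.5353 -0.0237  0.1829] rim [ 0.5155 -0.0474  0.2218] gap 0.0209
0.2 pull [ 0.5279 -0.0325  0.1905] rim [ 0.5057 -0.0591  0.2261] gap 0.0246
0.1 pull [ 0.5201 -0.0419  0.1969] rim [ 0.4957 -0.071   0.2288] gap 0.028
0.05 pull [ 0.5161 -0.0467  0.1996] rim [ 0.4907 -0.077   0.2296] gap 0.0295
0 pull [ 0.5119 -0.0517  0.202 ] rim [ 0.4856 -0.0831  0.23  ] gap 0.031
```

```bash
cat > ov.py <<'E'
from h import *
p=np.load("p.npy")
def ov(files,t,outn,boxes):
    out=[]
    for cam,(x,y) in boxes.items():
        K=5;im=cv2.resize(cv2.imread(files[cam])[y:y+110,x:x+80],None,fx=K,fy=K,interpolation=2)
        def ln(A,B,col):
            u=((proj(cam,np.vstack([A,B]))-[x,y]+.5)*K).astype(int);cv2.line(im,tuple(map(int,u[0])),tuple(map(int,u[1])),col,1)
        ln(binpt(p,t,-.169,-.18,.202),binpt(p,t,-.169,-.08,.202),(0,0,255))
        ln(binpt(p,t,-.128,-.213,.23),binpt(p,t,-.128,.023,.23),(255,0,0))
        ln(S(p,[[-.12,-.24,.22]]),S(p,[[-.12,.24,.22]]),(0,255,0))
        ln(S(p,[[-.071,-.01,.22]]),S(p,[[-.141,-.01,.221]]),(255,0,255))
        out.append(im)
    cv2.imwrite(outn,np.hstack(out))
if __name__=="__main__":
    ov({"top":"pics/top0.png","side":"pics/side0.png"},.45,"pics/ov2.png",{"top":(285,150),"side":(285,140)})
E
python3 ov.py
```

```text
(no output)
```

View pics/ov2.png

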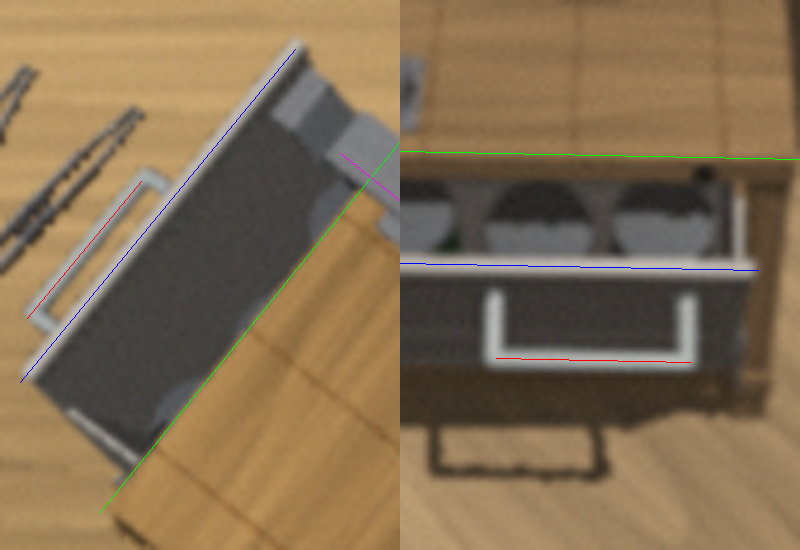

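The overlay at tilt 0.45 matches: bar near (92,248) in the left half and (590,360) in the right, rim line on the bead. That puts the pull at about (0.545, -0.012, 0.169). I'll push the bar shut part way from outside, then straddle it. First I move over there.

>>> apply_moves(
  targets=[
    {"translation": [0, 0, -0.4], "twist": 0, "hand": 0.6},
    {"translation": [0, 0, -0.4], "twist": 0, "hand": 0.21},
    {"translation": [0, 0, -0.4], "twist": 0, "hand": 0.21},
    {"translation": [0.33, -0.25, 0], "twist": 0, "hand": 0.21},
    {"translation": [0.33, -0.25, 0], "twist": 0, "hand": 0.21},
    {"translation": [0.33, -0.25, 0], "twist": 0, "hand": 0.21},
    {"translation": [0.33, -0.25, 0], "twist": 0, "hand": 0.21},
    {"translation": [0.33, -0.25, 0], "twist": 0, "hand": 0.21},
  ],
)

```text
time: 2.0
tool_pos: [0.363, -0.3803, 0.3735]
tool_rot: [0.0, 0.976, 0.218, 0.0]
contact_force: [1.0, 0.1, 0.6]
gripper_width: 0.215
grasp_force: 0.0
```

>>> apply_moves(
  targets=[
    {"translation": [0.33, -0.25, 0], "twist": 0, "hand": 0.21},
    {"translation": [0.33, -0.25, 0], "twist": 0, "hand": 0.21},
    {"translation": [0.33, -0.25, 0], "twist": 0, "hand": 0.21},
    {"translation": [0.33, -0.25, 0], "twist": 0, "hand": 0.21},
    {"translation": [0.33, -0.25, 0], "twist": 0, "hand": 0.21},
    {"translation": [0.33, -0.25, 0], "twist": 0, "hand": 0.21},
    {"translation": [0.33, -0.25, 0], "twist": 0, "hand": 0.21},
    {"translation": [0.33, -0.25, 0], "twist": 0, "hand": 0.21},
  ],
)

```text
time: 2.8
tool_pos: [0.5165, -0.0866, 0.3736]
tool_rot: [0.0, 0.976, 0.219, 0.0]
contact_force: [-0.0, -0.8, -0.1]
gripper_width: 0.209
grasp_force: 0.0
```

>>> apply_moves(
  targets=[
    {"translation": [0.33, -0.25, 0], "twist": 0, "hand": 0.21},
    {"translation": [0.33, -0.25, 0], "twist": 0, "hand": 0.21},
    {"translation": [0.33, -0.25, 0], "twist": 0, "hand": 0.21},
    {"translation": [0, 0, 0], "twist": 0.9, "hand": 0.21},
    {"translation": [0, 0, 0], "twist": 0.9, "hand": 0.21},
    {"translation": [0, 0, 0], "twist": 0.9, "hand": 0.21},
    {"translation": [0, 0, 0], "twist": 0.9, "hand": 0.21},
    {"translation": [0, 0, 0], "twist": 0.9, "hand": 0.21},
  ],
)

```text
time: 3.6
tool_pos: [0.5735, 0.0219, 0.3733]
tool_rot: [0.0, 1.0, -0.006, -0.0]
contact_force: [0.3, -0.4, -0.4]
gripper_width: 0.206
grasp_force: 0.0
```

>>> apply_moves(
  targets=[
    {"translation": [0, 0, 0], "twist": 0.9, "hand": 0.21},
    {"translation": [0, 0, 0], "twist": 0.9, "hand": 0.21},
    {"translation": [0, 0, 0], "twist": 0.9, "hand": 0.21},
    {"translation": [0, 0, 0], "twist": 0.9, "hand": 0.21},
    {"translation": [0, 0, 0], "twist": 0.9, "hand": 0.21},
    {"translation": [0, 0, 0], "twist": 0.9, "hand": 0.21},
    {"translation": [0, 0, 0], "twist": 0.9, "hand": 0.21},
    {"translation": [0, 0, 0], "twist": 0, "hand": 0.21},
  ],
)

```text
time: 4.4
tool_pos: [0.5735, 0.0218, 0.3733]
tool_rot: [-0.0, 0.949, -0.314, 0.0]
contact_force: [0.0, 0.7, 0.5]
gripper_width: 0.207
grasp_force: 0.0
```

>>> apply_moves(
  targets=[
    {"translation": [0, 0, 0.4], "twist": 0.6, "hand": 0.21},
    {"translation": [0, 0, 0.4], "twist": 0, "hand": 0.21},
    {"translation": [0, 0, 0.4], "twist": 0, "hand": 0.21},
    {"translation": [0, 0, 0.4], "twist": 0, "hand": 0.21},
    {"translation": [0, 0, 0.35], "twist": 0, "hand": 0.21},
    {"translation": [0, 0, 0], "twist": 0, "hand": 0.21},
    {"translation": [0, 0, 0], "twist": 0, "hand": 0.21},
  ],
)

```text
time: 5.1
tool_pos: [0.5735, 0.0218, 0.1786]
tool_rot: [0.0, 0.94, -0.342, -0.0]
contact_force: [-0.0, -0.2, 0.5]
gripper_width: 0.208
grasp_force: 0.0
```

Run:
```python
from ov import *
s=state();print(s["tool_pos"],s["contact_force"])
for c in("top","side"):cv2.imwrite(f"pics/{c}1.png",grab_frame(c)[:,:,::-1])
ov({"top":"pics/top1.png","side":"pics/side1.png"},.45,"pics/ov3.png",{"top":(275,140),"side":(295,140)})
```

```text
[0.57350822 0.02179838 0.17858545] [-0.04416158 -0.21769654  0.47122375]
```

View pics/ov3.png

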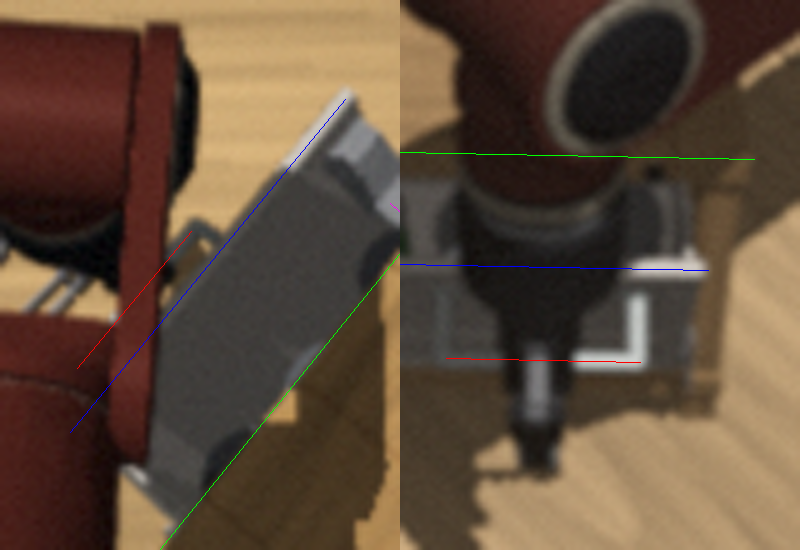

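The hand is in front of the bar (side crop: fingers at about (540,430), bar at 600,360), with the bin untouched at 0.45. Now I push it in gently.

>>> apply_moves(
  targets=[
    {"translation": [0, 0.04, 0], "twist": 0, "hand": 0.21},
    {"translation": [0, 0.04, 0], "twist": 0, "hand": 0.21},
    {"translation": [0, 0.04, 0], "twist": 0, "hand": 0.21},
    {"translation": [0, 0.03, 0], "twist": 0, "hand": 0.21},
    {"translation": [0, 0.03, 0], "twist": 0, "hand": 0.21},
    {"translation": [0, 0.03, 0], "twist": 0, "hand": 0.21},
  ],
)

```text
time: 5.8
tool_pos: [0.5613, 0.0069, 0.1799]
tool_rot: [-0.003, 0.939, -0.343, 0.001]
contact_force: [3.8, 8.1, 7.1]
gripper_width: 0.214
grasp_force: 4.6
```

>>> apply_moves(
  targets=[
    {"translation": [0, 0.03, -0.01], "twist": 0, "hand": 0.21},
    {"translation": [0, 0.03, -0.01], "twist": 0, "hand": 0.21},
    {"translation": [0, 0.03, -0.01], "twist": 0, "hand": 0.21},
    {"translation": [0, 0.03, -0.01], "twist": 0, "hand": 0.21},
    {"translation": [0, 0.03, -0.01], "twist": 0, "hand": 0.21},
    {"translation": [0, 0, 0], "twist": 0, "hand": 0.21},
  ],
)

```text
time: 6.4
tool_pos: [0.5512, -0.0058, 0.1846]
tool_rot: [-0.001, 0.94, -0.343, 0.001]
contact_force: [2.2, 1.7, 2.5]
gripper_width: 0.21
grasp_force: 1.6
```

>>> apply_moves(
  targets=[
    {"translation": [0, 0.03, -0.01], "twist": 0, "hand": 0.21},
    {"translation": [0, 0.03, -0.01], "twist": 0, "hand": 0.21},
    {"translation": [0, 0.03, -0.01], "twist": 0, "hand": 0.21},
    {"translation": [0, 0.02, 0], "twist": 0, "hand": 0.21},
    {"translation": [0, -0.1, 0], "twist": 0, "hand": 0.21},
    {"translation": [0, -0.1, -0.3], "twist": 0, "hand": 0.21},
    {"translation": [0, 0, -0.3], "twist": 0, "hand": 0.21},
    {"translation": [0, 0, 0], "twist": 0, "hand": 0.21},
  ],
)

```text
time: 7.2
tool_pos: [0.558, 0.0009, 0.2505]
tool_rot: [-0.0, 0.94, -0.342, 0.003]
contact_force: [0.6, -0.6, 0.6]
gripper_width: 0.208
grasp_force: 0.0
```

Run:
```python
from ov import *
s=state();print(s["tool_pos"],s["contact_force"])
for c in("top","side"):cv2.imwrite(f"pics/{c}2.png",grab_frame(c)[:,:,::-1])
ov({"top":"pics/top2.png","side":"pics/side2.png"},.17,"pics/ov4.png",{"top":(275,140),"side":(295,140)})
```

```text
[0.55803389 0.00088863 0.2505367 ] [ 0.60548085 -0.64006071  0.62800345]
```

View pics/ov4.png

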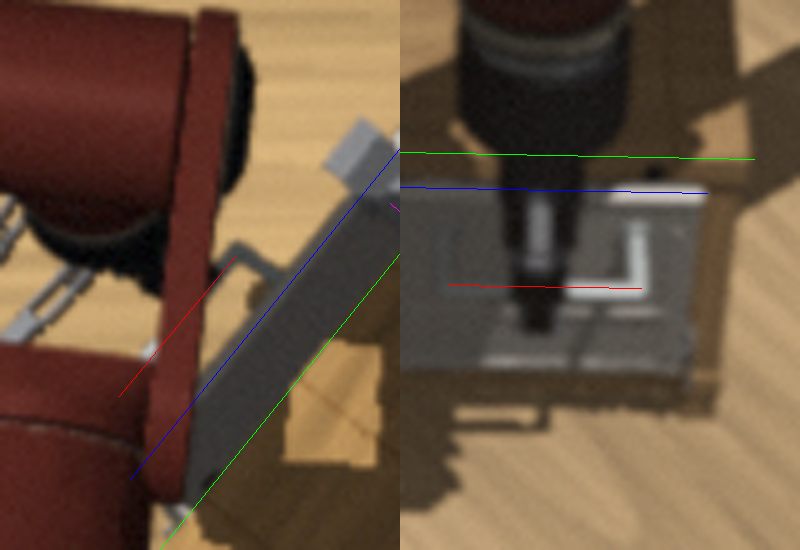

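The overlay at 0.17 matches: bar in the side crop at (600,288), rim at (660,193), catch untouched. Next I straddle the bar.

>>> apply_moves(
  targets=[
    {"translation": [0, 0, -0.15], "twist": 0, "hand": 0.26},
    {"translation": [0, 0.24, 0], "twist": 0, "hand": 0.26},
    {"translation": [0, 0.235, 0], "twist": 0, "hand": 0.26},
    {"translation": [0, 0, 0], "twist": 0, "hand": 0.26},
    {"translation": [0, 0, 0.15], "twist": 0, "hand": 0.26},
    {"translation": [0, 0, 0.1], "twist": 0, "hand": 0.26},
    {"translation": [0, 0, 0.05], "twist": 0, "hand": 0.26},
    {"translation": [0, 0, 0], "twist": 0, "hand": 0.26},
  ],
)

```text
time: 8.1
tool_pos: [0.5249, -0.0346, 0.2291]
tool_rot: [0.0, 0.94, -0.342, -0.002]
contact_force: [-0.6, 1.3, -0.5]
gripper_width: 0.263
grasp_force: 0.0
```

>>> apply_moves(
  targets=[
    {"translation": [0, 0, 0.04], "twist": 0, "hand": 0.26},
    {"translation": [0, 0, 0.04], "twist": 0, "hand": 0.26},
    {"translation": [0, 0, 0], "twist": 0, "hand": 0.26},
  ],
)

```text
time: 8.4
tool_pos: [0.5254, -0.0351, 0.2228]
tool_rot: [0.0, 0.94, -0.342, -0.0]
contact_force: [0.1, 1.5, 0.1]
gripper_width: 0.257
grasp_force: 0.0
```

>>> apply_moves(
  targets=[
    {"translation": [0, 0, 0.04], "twist": 0, "hand": 0.26},
    {"translation": [0, 0, 0.04], "twist": 0, "hand": 0.26},
    {"translation": [0, 0, 0.04], "twist": 0, "hand": 0.26},
    {"translation": [0, 0, 0.04], "twist": 0, "hand": 0.26},
    {"translation": [0, 0, 0], "twist": 0, "hand": 0.26},
  ],
)

```text
time: 8.9
tool_pos: [0.5268, -0.0341, 0.2109]
tool_rot: [-0.002, 0.94, -0.343, 0.001]
contact_force: [-4.1, 7.3, 13.2]
gripper_width: 0.256
grasp_force: 6.5
```

Contact came early, so I back up and look.

>>> apply_moves(
  targets=[
    {"translation": [0, 0, -0.1], "twist": 0, "hand": 0.26},
    {"translation": [0, 0, -0.15], "twist": 0, "hand": 0.26},
    {"translation": [0, 0, 0], "twist": 0, "hand": 0.26},
  ],
)

```text
time: 9.2
tool_pos: [0.5268, -0.0356, 0.2351]
tool_rot: [-0.0, 0.939, -0.343, 0.002]
contact_force: [0.3, -0.3, -0.7]
gripper_width: 0.257
grasp_force: 0.0
```

Run:
```python
from ov import *
s=state();print(s["tool_pos"],s["contact_force"],s["tool_rot"])
for c in("top","side"):cv2.imwrite(f"pics/{c}3.png",grab_frame(c)[:,:,::-1])
ov({"top":"pics/top3.png","side":"pics/side3.png"},.17,"pics/ov5.png",{"top":(275,140),"side":(295,140)})
```

```text
[ 0.52680602 -0.0355954   0.23507802] [ 0.26541385 -0.34649923 -0.74577147] [-2.38590939e-04  9.39491411e-01 -3.42564824e-01  2.27451674e-03]
```

View pics/ov5.png

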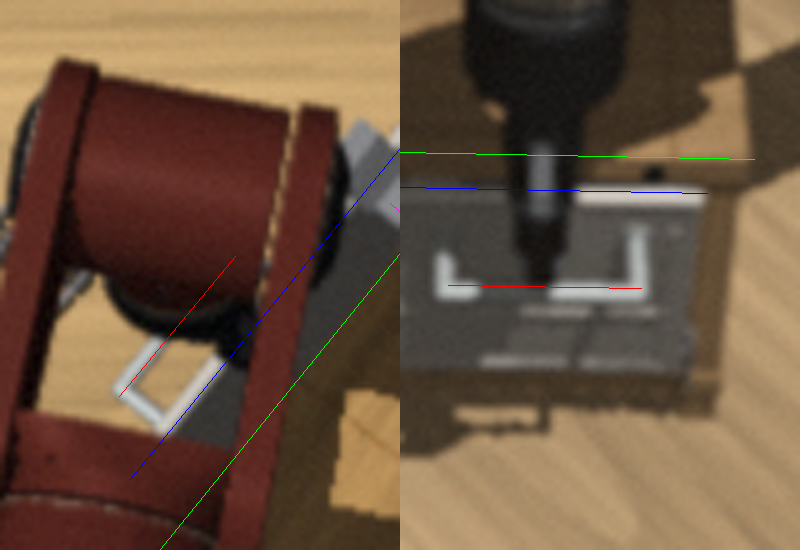

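The bin is still near 0.19 (side crop: bar at (600,291)). I'll shut it by pushing from outside, since there is more room behind the bar when it is shut.

>>> apply_moves(
  targets=[
    {"translation": [0, 0, -0.2], "twist": 0, "hand": 0.21},
    {"translation": [0, -0.25, 0], "twist": 0, "hand": 0.21},
    {"translation": [0, -0.25, 0], "twist": 0, "hand": 0.21},
    {"translation": [0, 0, 0.28], "twist": 0, "hand": 0.21},
    {"translation": [0, 0, 0.28], "twist": 0, "hand": 0.21},
    {"translation": [0, 0, 0], "twist": 0, "hand": 0.21},
    {"translation": [0, 0, 0], "twist": 0, "hand": 0.21},
  ],
)

```text
time: 10.0
tool_pos: [0.5572, 0.003, 0.1955]
tool_rot: [0.0, 0.939, -0.343, -0.001]
contact_force: [-0.3, -0.6, 0.4]
gripper_width: 0.211
grasp_force: 0.0
```

>>> apply_moves(
  targets=[
    {"translation": [0, 0.04, 0], "twist": 0, "hand": 0.21},
    {"translation": [0, 0.04, 0], "twist": 0, "hand": 0.21},
    {"translation": [0, 0.04, 0], "twist": 0, "hand": 0.21},
    {"translation": [0, 0.04, 0], "twist": 0, "hand": 0.21},
    {"translation": [0, 0.04, 0], "twist": 0, "hand": 0.21},
    {"translation": [0, 0.02, 0], "twist": 0, "hand": 0.21},
    {"translation": [0, 0.02, 0], "twist": 0, "hand": 0.21},
    {"translation": [0, 0, 0], "twist": 0, "hand": 0.21},
  ],
)

```text
time: 10.8
tool_pos: [0.5434, -0.0144, 0.1977]
tool_rot: [-0.002, 0.94, -0.342, 0.001]
contact_force: [2.5, 4.7, 2.7]
gripper_width: 0.207
grasp_force: 2.6
```

>>> apply_moves(
  targets=[
    {"translation": [0, 0.015, -0.005], "twist": 0, "hand": 0.21},
    {"translation": [0, 0.015, 0], "twist": 0, "hand": 0.21},
    {"translation": [0, 0.015, -0.005], "twist": 0, "hand": 0.21},
    {"translation": [0, 0.01, 0], "twist": 0, "hand": 0.21},
    {"translation": [0, 0.01, 0], "twist": 0, "hand": 0.21},
    {"translation": [0, 0.01, 0], "twist": 0, "hand": 0.21},
    {"translation": [0, 0.01, 0], "twist": 0, "hand": 0.21},
  ],
)

```text
time: 11.5
tool_pos: [0.539, -0.0205, 0.2003]
tool_rot: [-0.002, 0.94, -0.342, 0.003]
contact_force: [3.0, 3.7, 4.8]
gripper_width: 0.212
grasp_force: 2.4
```

>>> apply_moves(
  targets=[
    {"translation": [0, 0.01, -0.005], "twist": 0, "hand": 0.21},
    {"translation": [0, 0.01, 0], "twist": 0, "hand": 0.21},
    {"translation": [0, 0.01, -0.005], "twist": 0, "hand": 0.21},
    {"translation": [0, 0.01, 0], "twist": 0, "hand": 0.21},
    {"translation": [0, 0, 0], "twist": 0, "hand": 0.21},
  ],
)

```text
time: 12.0
tool_pos: [0.5335, -0.0253, 0.1974]
tool_rot: [0.001, 0.939, -0.343, -0.001]
contact_force: [0.1, 0.0, -0.8]
gripper_width: 0.208
grasp_force: 0.0
```

>>> apply_moves(
  targets=[
    {"translation": [0, 0.01, 0], "twist": 0, "hand": 0.21},
    {"translation": [0, 0.01, 0], "twist": 0, "hand": 0.21},
    {"translation": [0, 0, 0], "twist": 0, "hand": 0.21},
  ],
)

```text
time: 12.3
tool_pos: [0.5327, -0.0265, 0.198]
tool_rot: [0.0, 0.939, -0.343, -0.0]
contact_force: [-1.0, 0.1, -0.2]
gripper_width: 0.209
grasp_force: 0.0
```

Run:
```python
from ov import *
s=state();print(s["tool_pos"],s["contact_force"])
for c in("top","side"):cv2.imwrite(f"pics/{c}4.png",grab_frame(c)[:,:,::-1])
ov({"top":"pics/top4.png","side":"pics/side4.png"},.03,"pics/ov6.png",{"top":(300,140),"side":(265,130)})
```

```text
[ 0.53273211 -0.02654756  0.19804803] [-1.02445105  0.06447136 -0.17230779]
```

View pics/ov6.png

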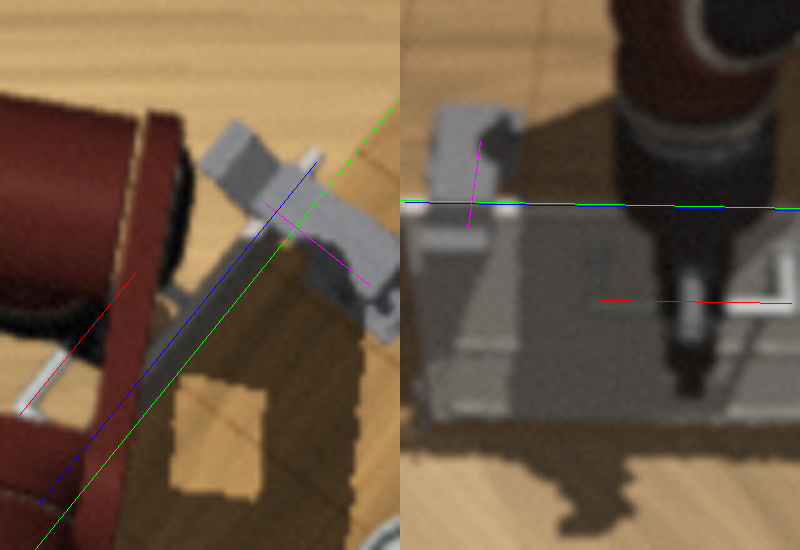

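>>> apply_moves(
  targets=[
    {"translation": [0, 0.01, 0], "twist": 0, "hand": 0.21},
    {"translation": [0, 0.01, 0], "twist": 0, "hand": 0.21},
    {"translation": [0, 0, 0], "twist": 0, "hand": 0.21},
  ],
)

```text
time: 12.7
tool_pos: [0.5318, -0.028, 0.1985]
tool_rot: [-0.0, 0.939, -0.343, 0.0]
contact_force: [0.9, 0.1, 0.4]
gripper_width: 0.212
grasp_force: 0.4
```

```bash
cat > catch.py <<'E'
from h import *
import sys
p=np.load("p.npy")
n=sys.argv[1]
for c in("top","side"):cv2.imwrite(f"pics/{c}{n}.png",grab_frame(c)[:,:,::-1])
print(state()["contact_force"])
# catch fore part: compare with frame 0 (catch down)
for c in("side","top"):
    u=proj(c,S(p,[[-.13,-.01,.235]]))[0].round().astype(int)
    a=cv2.imread(f"pics/{c}0.png")[u[1]-12:u[1]+13,u[0]-12:u[0]+13];b=cv2.imread(f"pics/{c}{n}.png")[u[1]-12:u[1]+13,u[0]-12:u[0]+13]
    cv2.imwrite(f"pics/catch_{c}{n}.png",cv2.resize(np.hstack([a,b]),None,fx=10,fy=10,interpolation=2))
    g=b.astype(np.float32);t=a[6:17,7:18].astype(np.float32)
    r=cv2.matchTemplate(g,t,cv2.TM_CCOEFF_NORMED);_,m,_,l=cv2.minMaxLoc(r);print(c,u,"shift",l[0]-7,l[1]-6,round(m,3))
cv2.imwrite(f"pics/catch{n}.png",np.vstack([cv2.imread(f"pics/catch_{c}{n}.png") for c in("side","top")]))
E
python3 catch.py 5
```

```text
[-0.22196705  0.32138456  0.42033244]
side [278 168] shift -1 0 0.981
top [356 181] shift 3 2 0.691
```

View pics/catch5.png

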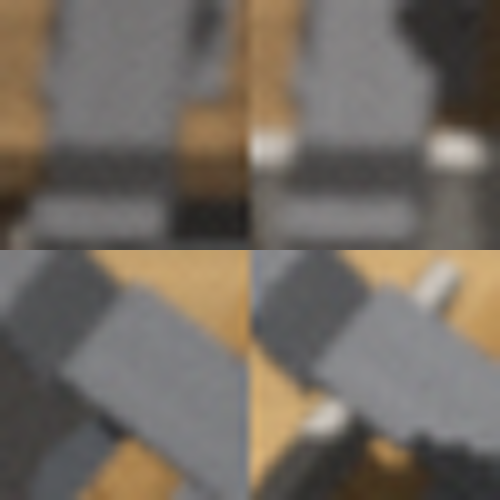

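Side crop: the catch sits exactly as in the first frame, so it is down, and in the top crop the rim crosses behind its nose. A gentle push will confirm that it is seated.

>>> apply_moves(
  targets=[
    {"translation": [0, 0.01, 0], "twist": 0, "hand": 0.21},
    {"translation": [0, 0.01, 0], "twist": 0, "hand": 0.21},
    {"translation": [0, 0, 0], "twist": 0, "hand": 0.21},
  ],
)

```text
time: 13.1
tool_pos: [0.5303, -0.0296, 0.1983]
tool_rot: [0.0, 0.939, -0.343, -0.0]
contact_force: [0.4, 0.4, 0.1]
gripper_width: 0.203
grasp_force: 0.3
```

>>> apply_moves(
  targets=[
    {"translation": [0, 0.01, 0], "twist": 0, "hand": 0.21},
    {"translation": [0, 0.01, 0], "twist": 0, "hand": 0.21},
    {"translation": [0, 0, 0], "twist": 0, "hand": 0.21},
  ],
)

```text
time: 13.4
tool_pos: [0.5295, -0.0305, 0.1984]
tool_rot: [-0.001, 0.94, -0.343, 0.0]
contact_force: [3.1, 4.4, -0.1]
gripper_width: 0.206
grasp_force: 2.5
```

About 5 N now at the nominal shut position, so the rim is at the buffers. I back off, lift, open wide and put only the inner finger behind the bar, because the knuckles bulge outward when the hand is nearly closed.

>>> apply_moves(
  targets=[
    {"translation": [0, -0.03, 0], "twist": 0, "hand": 0.21},
    {"translation": [0, -0.1, 0], "twist": 0, "hand": 0.21},
    {"translation": [0, 0, -0.35], "twist": 0, "hand": 0.21},
    {"translation": [0, 0, -0.4], "twist": 0, "hand": 1},
    {"translation": [0, 0, 0], "twist": 0, "hand": 1},
    {"translation": [0, 0, 0], "twist": 0, "hand": 1},
    {"translation": [0, 0, 0], "twist": 0, "hand": 1},
    {"translation": [0, 0, 0], "twist": 0, "hand": 1},
  ],
)

```text
time: 14.2
tool_pos: [0.5367, -0.0209, 0.2713]
tool_rot: [0.0, 0.94, -0.343, -0.002]
contact_force: [0.3, -0.1, -0.9]
gripper_width: 0.999
grasp_force: 0.0
```

>>> apply_moves(
  targets=[
    {"translation": [0, 0, 0], "twist": 0, "hand": 1},
    {"translation": [0, 0, 0], "twist": 0, "hand": 1},
    {"translation": [0, 0, 0], "twist": 0, "hand": 1},
  ],
)

```text
time: 14.5
tool_pos: [0.5373, -0.0211, 0.2728]
tool_rot: [0.0, 0.939, -0.343, -0.0]
contact_force: [0.2, 0.8, -0.7]
gripper_width: 0.996
grasp_force: 0.0
```

```bash
python3 catch.py 6
python3 - <<'E'
from ov import *
s=state();a=binpt(p,.005,-.169,-.13,.202)[0];x=np.array([-np.sin(p[2]),np.cos(p[2])]);f=-np.array([np.cos(p[2]),np.sin(p[2])])
d=(s["tool_pos"]-a)[:2];print(s["tool_pos"],"along f",d@f,"along tool x",d@x,"|x axis",x,"rot",2*np.arctan2(s["tool_rot"][2],s["tool_rot"][1]))
ov({"top":"pics/top6.png","side":"pics/side6.png"},.01,"pics/ov7.png",{"top":(290,140),"side":(275,130)})
E
```

```text
[ 0.52609562 -0.36181087 -0.27993112]
side [278 168] shift -2 0 0.935
top [356 181] shift 1 0 0.724
[ 0.53742384 -0.02109805  0.2731519 ] along f 0.03914125624824641 along tool x -9.193204699295545e-05 |x axis [ 0.76638305 -0.64238386] rot -0.699305793294402
```

View pics/ov7.png

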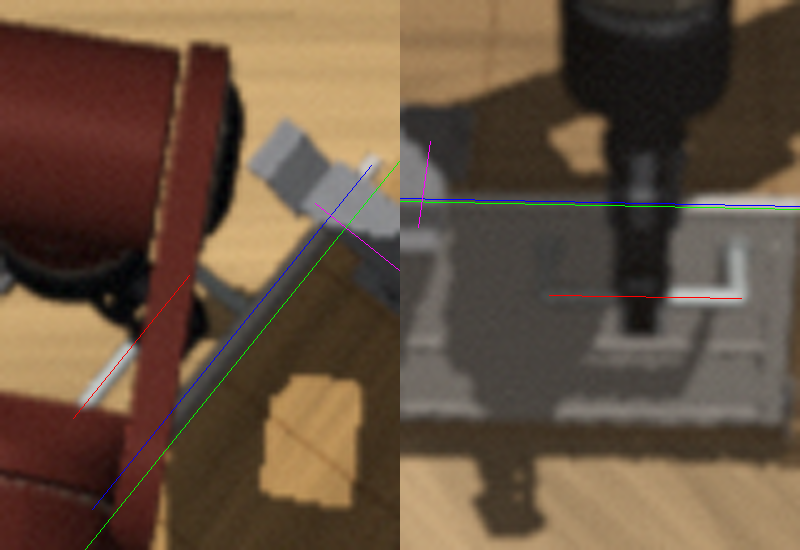

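The bin is shut at about 0.01 (bar on the red line at (700,297), rim on the blue line). The inner finger goes down behind the bar.

>>> apply_moves(
  targets=[
    {"translation": [0, 0.1, 0], "twist": 0, "hand": 1},
    {"translation": [0, 0, 0], "twist": 0, "hand": 1},
    {"translation": [0, 0, 0.15], "twist": 0, "hand": 1},
    {"translation": [0, 0, 0.1], "twist": 0, "hand": 1},
    {"translation": [0, 0, 0.1], "twist": 0, "hand": 1},
    {"translation": [0, 0, 0.05], "twist": 0, "hand": 1},
    {"translation": [0, 0, 0], "twist": 0, "hand": 1},
  ],
)

```text
time: 15.3
tool_pos: [0.5304, -0.0285, 0.2316]
tool_rot: [0.0, 0.94, -0.342, -0.001]
contact_force: [-0.3, 0.4, 0.4]
gripper_width: 1.0
grasp_force: 0.0
```

>>> apply_moves(
  targets=[
    {"translation": [0, 0, 0.05], "twist": 0, "hand": 1},
    {"translation": [0, 0, 0.05], "twist": 0, "hand": 1},
    {"translation": [0, 0, 0.05], "twist": 0, "hand": 1},
    {"translation": [0, 0, 0], "twist": 0, "hand": 1},
    {"translation": [0, 0, 0], "twist": 0, "hand": 1},
  ],
)

```text
time: 15.8
tool_pos: [0.531, -0.0287, 0.2182]
tool_rot: [0.0, 0.94, -0.343, -0.0]
contact_force: [-0.5, -0.5, -0.3]
gripper_width: 1.001
grasp_force: 0.0
```

>>> apply_moves(
  targets=[
    {"translation": [0, 0, 0.05], "twist": 0, "hand": 1},
    {"translation": [0, 0, 0.05], "twist": 0, "hand": 1},
    {"translation": [0, 0, 0], "twist": 0, "hand": 1},
    {"translation": [0, 0, 0], "twist": 0, "hand": 1},
  ],
)

```text
time: 16.2
tool_pos: [0.5309, -0.0287, 0.208]
tool_rot: [0.0, 0.94, -0.343, -0.0]
contact_force: [-0.1, -0.4, -0.6]
gripper_width: 1.001
grasp_force: 0.0
```

>>> apply_moves(
  targets=[
    {"translation": [0, 0, 0.05], "twist": 0, "hand": 1},
    {"translation": [0, 0, 0.06], "twist": 0, "hand": 1},
    {"translation": [0, 0, 0], "twist": 0, "hand": 1},
    {"translation": [0, 0, 0], "twist": 0, "hand": 1},
  ],
)

```text
time: 16.6
tool_pos: [0.5317, -0.0289, 0.1987]
tool_rot: [0.0, 0.94, -0.342, 0.001]
contact_force: [-1.0, 0.9, 5.3]
gripper_width: 1.0
grasp_force: 2.7
```

>>> apply_moves(
  targets=[
    {"translation": [0, 0, -0.03], "twist": 0, "hand": 1},
    {"translation": [0, 0, 0], "twist": 0, "hand": 1},
    {"translation": [0, 0, 0], "twist": 0, "hand": 1},
  ],
)

```text
time: 16.9
tool_pos: [0.5308, -0.0287, 0.1998]
tool_rot: [0.0, 0.939, -0.343, -0.0]
contact_force: [-0.6, -0.2, -0.2]
gripper_width: 1.001
grasp_force: 0.0
```

Run:
```python
from h import *
s=state();print({k:np.round(s[k],3) for k in("time","tool_pos","contact_force","ft_torque","grasp_force","joint_pos")})
```

```text
{'time': np.float64(16.9), 'tool_pos': array([ 0.531, -0.029,  0.2  ]), 'contact_force': array([-0.561, -0.169, -0.179]), 'ft_torque': array([-0.016, -0.03 , -0.031]), 'grasp_force': np.float64(0.0), 'joint_pos': array([-0.194, -0.133,  1.883,  0.   ,  1.391,  2.076])}
```

>>> apply_moves(
  targets=[
    {"translation": [0, -0.01, 0], "twist": 0, "hand": 1},
    {"translation": [0, -0.01, 0], "twist": 0, "hand": 1},
    {"translation": [0, -0.01, 0], "twist": 0, "hand": 1},
    {"translation": [0, -0.01, 0], "twist": 0, "hand": 1},
    {"translation": [0, -0.01, 0], "twist": 0, "hand": 1},
    {"translation": [0, -0.005, 0], "twist": 0, "hand": 1},
    {"translation": [0, 0, 0], "twist": 0, "hand": 1},
  ],
)

```text
time: 17.6
tool_pos: [0.5346, -0.0245, 0.2003]
tool_rot: [-0.0, 0.94, -0.342, -0.0]
contact_force: [0.4, -0.4, 0.5]
gripper_width: 1.002
grasp_force: 0.0
```

>>> apply_moves(
  targets=[
    {"translation": [0, -0.005, 0], "twist": 0, "hand": 1},
    {"translation": [0, -0.005, 0], "twist": 0, "hand": 1},
    {"translation": [0, -0.005, 0], "twist": 0, "hand": 1},
    {"translation": [0, 0, 0], "twist": 0, "hand": 1},
  ],
)

```text
time: 18.0
tool_pos: [0.5356, -0.0233, 0.2003]
tool_rot: [-0.0, 0.94, -0.342, 0.0]
contact_force: [-0.5, -1.0, -0.1]
gripper_width: 1.002
grasp_force: 0.0
```

>>> apply_moves(
  targets=[
    {"translation": [0, -0.005, 0], "twist": 0, "hand": 1},
    {"translation": [0, -0.005, 0], "twist": 0, "hand": 1},
    {"translation": [0, -0.005, 0], "twist": 0, "hand": 1},
    {"translation": [0, -0.005, 0], "twist": 0, "hand": 1},
    {"translation": [0, 0, 0], "twist": 0, "hand": 1},
  ],
)

```text
time: 18.5
tool_pos: [0.5367, -0.022, 0.2]
tool_rot: [0.0, 0.94, -0.343, -0.0]
contact_force: [-0.5, -2.8, -1.1]
gripper_width: 1.006
grasp_force: 1.0
```

>>> apply_moves(
  targets=[
    {"translation": [0, -0.005, 0], "twist": 0, "hand": 1},
    {"translation": [0, -0.005, 0], "twist": 0, "hand": 1},
    {"translation": [0, -0.005, 0], "twist": 0, "hand": 1},
    {"translation": [0, 0, 0], "twist": 0, "hand": 1},
  ],
)

```text
time: 18.9
tool_pos: [0.5377, -0.0205, 0.2001]
tool_rot: [-0.0, 0.94, -0.342, -0.0]
contact_force: [-1.6, -1.6, -1.6]
gripper_width: 0.999
grasp_force: 1.0
```

>>> apply_moves(
  targets=[
    {"translation": [0, -0.005, 0], "twist": 0, "hand": 1},
    {"translation": [0, -0.005, 0], "twist": 0, "hand": 1},
    {"translation": [0, -0.005, 0], "twist": 0, "hand": 1},
    {"translation": [0, 0, 0], "twist": 0, "hand": 1},
  ],
)

```text
time: 19.3
tool_pos: [0.5388, -0.0194, 0.2003]
tool_rot: [-0.0, 0.94, -0.343, -0.0]
contact_force: [-1.1, -0.4, -1.0]
gripper_width: 1.003
grasp_force: 0.9
```

>>> apply_moves(
  targets=[
    {"translation": [0, -0.005, 0], "twist": 0, "hand": 1},
    {"translation": [0, -0.005, 0], "twist": 0, "hand": 1},
    {"translation": [0, 0, 0], "twist": 0, "hand": 1},
  ],
)

```text
time: 19.6
tool_pos: [0.5395, -0.0187, 0.2003]
tool_rot: [-0.0, 0.94, -0.343, 0.0]
contact_force: [-1.1, -1.4, -2.0]
gripper_width: 0.999
grasp_force: 0.9
```

>>> apply_moves(
  targets=[
    {"translation": [0, -0.005, 0], "twist": 0, "hand": 1},
    {"translation": [0, -0.005, 0], "twist": 0, "hand": 1},
    {"translation": [0, 0, 0], "twist": 0, "hand": 1},
  ],
)

```text
time: 19.9
tool_pos: [0.5399, -0.0183, 0.2002]
tool_rot: [0.0, 0.94, -0.343, -0.0]
contact_force: [-2.0, -3.3, -0.4]
gripper_width: 1.0
grasp_force: 2.1
```

>>> apply_moves(
  targets=[
    {"translation": [0, -0.005, 0], "twist": 0, "hand": 1},
    {"translation": [0, -0.005, 0], "twist": 0, "hand": 1},
    {"translation": [0, 0, 0], "twist": 0, "hand": 1},
  ],
)

```text
time: 20.2
tool_pos: [0.54, -0.0182, 0.2001]
tool_rot: [0.001, 0.939, -0.343, -0.001]
contact_force: [-4.4, -5.6, -0.4]
gripper_width: 0.999
grasp_force: 3.8
```

>>> apply_moves(
  targets=[
    {"translation": [0, -0.003, 0], "twist": 0, "hand": 1},
    {"translation": [0, -0.003, 0], "twist": 0, "hand": 1},
    {"translation": [0, -0.003, 0], "twist": 0, "hand": 1},
    {"translation": [0, 0, 0], "twist": 0, "hand": 1},
  ],
)

```text
time: 20.6
tool_pos: [0.5401, -0.0181, 0.2]
tool_rot: [0.002, 0.939, -0.343, -0.001]
contact_force: [-6.0, -7.5, -1.1]
gripper_width: 0.999
grasp_force: 5.2
```

>>> apply_moves(
  targets=[
    {"translation": [0, -0.001, 0], "twist": 0, "hand": 1},
    {"translation": [0, 0, 0], "twist": 0, "hand": 1},
    {"translation": [0, 0, 0], "twist": 0, "hand": 1},
    {"translation": [0, 0, 0], "twist": 0, "hand": 1},
    {"translation": [0, 0, 0], "twist": 0, "hand": 1},
    {"translation": [0, 0, 0], "twist": 0, "hand": 1},
    {"translation": [0, 0, 0], "twist": 0, "hand": 1},
    {"translation": [0, 0, 0], "twist": 0, "hand": 1},
  ],
)

```text
time: 21.4
tool_pos: [0.5401, -0.0181, 0.2]
tool_rot: [0.002, 0.939, -0.343, -0.001]
contact_force: [-6.0, -7.6, 0.8]
gripper_width: 0.999
grasp_force: 5.3
```

The tug held at about 9.7 N for over 0.8 s and the catch kept the bin. Now I ease off and withdraw.

>>> apply_moves(
  targets=[
    {"translation": [0, 0.005, 0], "twist": 0, "hand": 1},
    {"translation": [0, 0.005, 0], "twist": 0, "hand": 1},
    {"translation": [0, 0.01, 0], "twist": 0, "hand": 1},
    {"translation": [0, 0.01, 0], "twist": 0, "hand": 1},
    {"translation": [0, 0.02, 0], "twist": 0, "hand": 1},
    {"translation": [0, 0.02, 0], "twist": 0, "hand": 1},
    {"translation": [0, 0.02, 0], "twist": 0, "hand": 1},
    {"translation": [0, 0, 0], "twist": 0, "hand": 1},
  ],
)

```text
time: 22.2
tool_pos: [0.5356, -0.0234, 0.2006]
tool_rot: [-0.0, 0.939, -0.343, 0.0]
contact_force: [0.4, 0.4, -0.7]
gripper_width: 0.997
grasp_force: 0.0
```

>>> apply_moves(
  targets=[
    {"translation": [0, 0, -0.05], "twist": 0, "hand": 1},
    {"translation": [0, 0, -0.1], "twist": 0, "hand": 1},
    {"translation": [0, 0, -0.15], "twist": 0, "hand": 1},
    {"translation": [0, 0, -0.3], "twist": 0, "hand": 1},
    {"translation": [0, 0, -0.3], "twist": 0, "hand": 1},
    {"translation": [0, -0.4, -0.2], "twist": 0, "hand": 1},
    {"translation": [0, -0.4, 0], "twist": 0, "hand": 1},
    {"translation": [0, 0, 0], "twist": 0, "hand": 1},
  ],
)

```text
time: 23.0
tool_pos: [0.5893, 0.0405, 0.313]
tool_rot: [-0.001, 0.94, -0.341, 0.002]
contact_force: [-0.2, -1.1, -0.5]
gripper_width: 0.996
grasp_force: 0.0
```

>>> apply_moves(
  targets=[
    {"translation": [0, -0.4, 0], "twist": 0, "hand": 1},
    {"translation": [0, -0.4, 0], "twist": 0, "hand": 1},
    {"translation": [0, 0, 0], "twist": 0, "hand": 1},
    {"translation": [0, 0, 0], "twist": 0, "hand": 1},
  ],
)

```text
time: 23.4
tool_pos: [0.6386, 0.0992, 0.3107]
tool_rot: [0.0, 0.94, -0.342, -0.0]
contact_force: [-0.6, -0.6, 0.8]
gripper_width: 1.002
grasp_force: 0.0
```

```bash
python3 catch.py 7
python3 - <<'E'
from ov import *
ov({"top":"pics/top7.png","side":"pics/side7.png"},.045,"pics/ov8.png",{"top":(300,140),"side":(265,130)})
E
```

```text
[ 0.89376227 -1.05762732  0.10993598]
side [278 168] shift -1 0 0.983
top [356 181] shift 1 0 0.869
```

View pics/ov8.png

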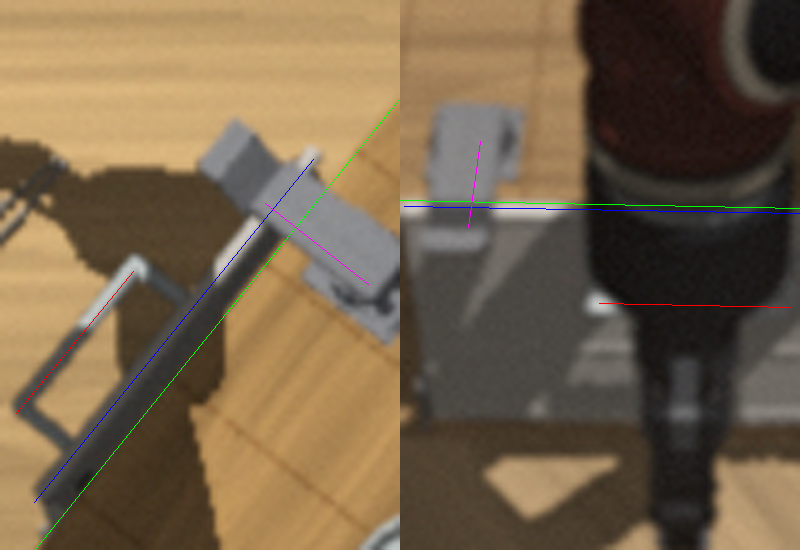

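The bin leans on the dropped catch at about 0.045 (top crop: bar and rim on the overlay lines, catch nose outside the rim). The hand is clear.

```bash
python3 -c "
from plant import job_done
print(job_done())"
```

```text
the job is handed in; nothing more can be done
None
```

The bin is shut and its rim sits behind the dropped catch; a steady tug of about 9.7 N on the pull, held for 0.8 s, did not open it. I then let go, moved the hand clear and handed the job in; on an earlier try the fingers had briefly pressed on the bin with about 16 N, and it stayed nearly where it was.

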